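Open the emptier bottle's safety cap

TASK

Two capped bottles stand in the rack, each with a clear sight tube beside it in which a black float shows how full it is. The emptier one is to be topped up: press its safety cap down, keep it pressed while turning it counterclockwise (seen from above) about a fifth of a turn until it is free, and lift it straight up off the neck. Finish while still holding the cap level in the gripper, at least 5 cm clear above its own bottle's mouth and no more than about 15 cm; leave the other bottle closed and untouched and the things lying around where they are.

Things in the scene. Friction and masses are not known exactly. Their poses are not given: they have to be found in the camera images.
- rack: plywood base 80 x 250 x 10 mm fixed to the table, with two white bottles 54 mm across in metal rings, axes 58 mm left (+y) and right (-y) of its middle; shoulders narrow from 70 to 85 mm above the table, then the necks, mouths at 121 mm. Origin: centre of the underside; x away from the robot, y along the base to the left, z up
- neck_left (a point): centre of the mouth rim of the left (+y of the rack) bottle, 121 mm above the table, on the bottle's axis; axes as the rack's
- neck_right (a point): the same of the right (-y) bottle
- cap_left: cap of the left bottle: round black ribbed safety cap, 43 mm across, 35 mm high plus a 2 mm high moulded bar across its top, 30 g. Origin: centre of its underside; z up, x along the bar. Locked: underside 98 mm and top 133 mm above the table, x along the rack's x. For how it opens see cap_right
- cap_right: cap of the right bottle, same as cap_left. Both open so: press down 6 to 8 mm (8 is the bottom) and, keeping it down, turn counterclockwise seen from above; when turned 0.95 to 1.5 rad (1.2 is best, then a hard stop) its two inner lugs are free and it lifts straight up. Not pressed, or clockwise, it does not turn
- spring_left (a joint):  spring disc in the mouth of the left bottle that pushes the cap up, slide in m, 0 with the cap off, about 0.003 under the locked cap, above 0.009 when pressed far enough to turn, 0.011 at the bottom. Pressing the cap takes about 4 N to start, 8 N at the turning depth, 9 N at the bottom
- spring_right (a joint):  spring disc in the mouth of the right bottle that pushes the cap up, slide in m, 0 with the cap off, about 0.003 under the locked cap, above 0.009 when pressed far enough to turn, 0.011 at the bottom. Pressing the cap takes about 4 N to start, 8 N at the turning depth, 9 N at the bottom
- gauge_1: upright clear sight tube with metal ends, 25 mm across, 78 mm high, with a 30 mm wide white strip behind it (rack +x), standing at one end of the rack 45 mm beside the bottle whose level it shows (the two tubes may change places). Origin: centre of its underside, 10 mm above the table
- gauge_2: upright clear sight tube with metal ends, 25 mm across, 78 mm high, with a 30 mm wide white strip behind it (rack +x), standing at one end of the rack 45 mm beside the bottle whose level it shows (the two tubes may change places). Origin: centre of its underside, 10 mm above the table
- float_1 (a joint):  black float (20 mm across, 16 mm high) in the sight tube gauge_1, slide in m: height above its lowest position, 0 = empty, 0.05 = full; it shows the level of the bottle beside that tube. The two floats always differ by 15 mm or more
- float_2 (a joint):  black float (20 mm across, 16 mm high) in the sight tube gauge_2, slide in m: height above its lowest position, 0 = empty, 0.05 = full; it shows the level of the bottle beside that tube. The two floats always differ by 15 mm or more
- foam_block: bystander: white polystyrene block 48 x 72 x 67 mm, very light; origin at the centre of its underside
- screwdriver: bystander: black-handled screwdriver, 146 mm long, lying; origin below its middle
- masking_tape: bystander: black roll of tape lying flat, 62 mm across, 19 mm high; origin at the centre of its underside
- chuck_key: bystander: steel T-shaped drill chuck key, 56 x 61 x 12 mm, lying; origin below its middle
Things that resemble listed ones, but are neither listed nor needed, are in the scene too. What is shaped like the cap_left but green is not meant.

How it is judged (in metres and radians):
On the way, in this order (a step that is already met when the one before it is completed fails the run):
1. the emptier bottle's cap is pressed down to its turning depth, held by the fingers (((horizontal distance between gauge_1 and neck_left below 0.08 m and value of joint spring_left above 0.0085 m and angle between the x axis of cap_left and the x axis of rack, either way round below 0.3 rad and contact force between the fingers and cap_left above 1 N) or (horizontal distance between gauge_1 and neck_right below 0.08 m and value of joint spring_right above 0.0085 m and angle between the x axis of cap_right and the x axis of rack, either way round below 0.3 rad and contact force between the fingers and cap_right above 1 N))), for 0.1 s.
2. it is turned free while still on the neck (((horizontal distance between gauge_1 and neck_left below 0.08 m and angle between the x axis of cap_left and the x axis of rack, either way round above 0.85 rad and z of cap_left in the frame of neck_left below -0.01 m) or (horizontal distance between gauge_1 and neck_right below 0.08 m and angle between the x axis of cap_right and the x axis of rack, either way round above 0.85 rad and z of cap_right in the frame of neck_right below -0.01 m))), for 0.05 s.
At the end, for the whole second after the job is handed in: Emptier bottle's cap held in the fingers (over 1 N), still (under 20 mm/s), its underside 45 to 180 mm above its bottle's mouth, within 30 mm of the bottle's axis, tilted under 0.26 rad, clear of the rack; the other cap still locked, within 8 mm of its place (((horizontal distance between gauge_1 and neck_left below 0.08 m and z of cap_left in the frame of neck_left between 0.045 and 0.18 m and horizontal distance between cap_left and neck_left below 0.03 m and angle between cap_left's own z axis and vertical below 0.26 rad and linear speed of cap_left below 0.02 m/s and contact force between the fingers and cap_left above 1 N and contact force between cap_left and rack below 0.1 N and distance of cap_right from where it was at the start of the episode below 0.008 m and angle between the x axis of cap_right and the x axis of rack, either way round below 0.3 rad) or (horizontal distance between gauge_1 and neck_right below 0.08 m and z of cap_right in the frame of neck_right between 0.045 and 0.18 m and horizontal distance between cap_right and neck_right below 0.03 m and angle between cap_right's own z axis and vertical below 0.26 rad and linear speed of cap_right below 0.02 m/s and contact force between the fingers and cap_right above 1 N and contact force between cap_right and rack below 0.1 N and distance of cap_left from where it was at the start of the episode below 0.008 m and angle between the x axis of cap_left and the x axis of rack, either way round below 0.3 rad))); the arm keeps its last pose, push and grip.
It fails at once if the fuller bottle's cap is pressed, turned or moved ((horizontal distance between gauge_1 and neck_left below 0.08 m and (distance of cap_right from where it was at the start of the episode above 0.008 m or value of joint spring_right above 0.006 m or angle between the x axis of cap_right and the x axis of rack, either way round above 0.4 rad)) or (horizontal distance between gauge_1 and neck_right below 0.08 m and (distance of cap_left from where it was at the start of the episode above 0.008 m or value of joint spring_left above 0.006 m or angle between the x axis of cap_left and the x axis of rack, either way round above 0.4 rad))).
It fails at once if a bystander is displaced by more than 30 mm (distance of any of foam_block, screwdriver, masking_tape, chuck_key from where it was at the start of the episode above 0.03 m).
It also fails if it takes over 40 s, if anything falls off the work surface, if the arm or the gripper's body presses on something with over 40 N, if the wrist force passes 120 N, or if a joint passes its speed limit or range.

ROBOT

A 6-joint arm with a two-finger parallel gripper is mounted at the origin on a cart in front of the work surface, level with it; the furniture and walls round the work are solid. World frame = base frame: x ahead of the robot, y to its left, z up, the work surface at z = 0. Lengths are in mm, angles in degrees, forces in N, time in s.
With the tool pointing down it reaches from about 300 to 775 mm from the base axis. Payload 14.6 kg.
Tool frame: the origin (TCP) lies on the centre line of the jaws, within the pads' length; the fingertips stand 19 mm ahead of it and the grasp point (between the pads) is the TCP; z points along the fingers, y is the line along which they close (so a half turn about z gives the same grasp; the last joint's range is limited). The gripper opens to 85 mm and grips with 20 to 120 N. Pads are 22 mm wide; open, the fingers measure 114 mm over their backs; the gripper's body (76 mm by 85 mm) begins 54 mm behind the grasp point. The pads swing forward as they close: fully open they stand 13 mm farther back than shut.
Start: joints at [62.762, 17.183, 87.147, -0, 75.671, -3.816], TCP at [218.626, 504.67, 221.181] pointing down, gripper open.
Joint ranges: [-173.82, 173.82], [-45.26, 126.66], [13.44, 144.39], [-59.66, 239.66], [0, 175.72], [-146.38, 146.38]. Speed limits (degrees/s): [127.2, 127.2, 147.25, 180, 180, 180].

INTERFACE

Orientations are given as a 3x3 rotation matrix whose columns are the frame's x, y, z axes.
In Python, from station import env gives the robot as it stands.
- The arm moves only by the tool servo_tool, never from a script. Its argument "commands" is text: rows parted by semicolons, each of 5 numbers parted by spaces: the shift along the world's x, y, z in m, then the turn about the world's z in units of 8 degrees (1.0 is 8 degrees), then the closure, from -1 (fully open) to 1 (shut). In form: dx dy dz spin grip; .... A call has 1 to 12 rows; each row shifts and turns the commanded pose from where the row before left it; what a row does not reach is not made up. A row lasts 1/8 s, in which the tool goes at most 62.5 mm and 10.7 degrees, less where a joint would pass 70% of its speed; a pose out of reach is approached as far as the arm can. A call is refused whole if a number of a shift passes 0.0625 or a number of a turn 1, either way. A call with a gripper value outside its range is refused whole. The fingers move at their own pace and stop on an object; "squeeze" is the grip in N (left out, the last holds). Time passes only in rows, so rows that do not move let the fingers close. It gives the time, the measured TCP pose, the force, the opening and the grip force at its end, in the units of the state.
- env.read_state(): the state, without advancing time (a new reading comes with each control period).
- env.read_camera(name): name is "side" or "top" or "wrist"; returns the picture (384x512x3 uint8, red, green, blue); there is no depth.
- env.get_calibration(name): a dict with "mtx" (3x3 intrinsics, pixels), "position" and "attitude" of the camera in the world. Camera axes: x right, y down, z forward; pixel columns grow to the right and rows downward; lengths in mm; the calibration is good to about 2 mm. A picture is of the moment at which its call begins: read the wrist's pose just before it. get_calibration takes no time and is no camera call; for the wrist camera it gives the pose at the moment of the call.
- env.close_job(): hands the job in; it is judged then, once.
The state is a dict: "clock": time; "joint_positions": joint angles; "dq": joint speeds; "joint_efforts": joint torques, N m; "tcp_pos": TCP position; "tool_rot": TCP orientation; "force": force on the tool from outside, world axes, zero at the start; "ft_torque": the same for the moment, N m; "opening": finger opening in mm; "gripper_force": force on a finger pad.
Only numpy, scipy, OpenCV 4.12 (cv2) and the standard library are available. Lean on these libraries where they do the work, as an engineer would, in place of code of your own. Each camera call takes 0.05 s, during which the arm holds its last target. There are 200 camera calls.

## Working session

There is one attempt and no reset: what is moved stays moved. The work goes in short steps, Python scripts to look and compute and a tool call to move; the robot and the scene stay as the last step left them, time stands still between calls to the robot, and variables do not carry over. Pictures are saved under pics/ and viewed, at most 10 in all, crops included, and the job is handed in when it is done.

Besides the shell and the picture viewer there is one more tool, called as name(argument=value, ...) on one line, values as JSON. servo_tool: Moves the arm, as the interface text tells. Its arguments: {"type":"object","properties":{"commands":{"type":"string"},"squeeze":{"type":"number"}},"required":["commands"]}

```bash
mkdir -p pics
python3 - <<'E'
from station import env
import cv2,json
s=env.read_state();print(s)
for n in("side","top","wrist"):
    c=env.get_calibration(n);print(n,c)
    cv2.imwrite(f"pics/{n}0.png",env.read_camera(n)[:,:,::-1])
E
```

```text
{'clock': 0.0, 'joint_positions': array([ 6.27611320e+01,  1.72153013e+01,  8.71826085e+01,  1.31577234e-03,
        7.56717832e+01, -3.81802294e+00]), 'dq': array([-0.0047496 ,  0.09138191, -0.02689743, -0.05975645, -0.08842774,
       -0.00985085]), 'joint_efforts': array([-2.72990073e-03, -5.43491578e+01, -3.61783183e+01, -1.75891741e-04,
        4.10337860e-03,  1.07891671e-05]), 'tcp_pos': array([218.50852453, 504.44032254, 220.60742162]), 'tool_rot': array([[-9.17607783e-01,  3.97486635e-01, -5.76517747e-04],
       [ 3.97487040e-01,  9.17607163e-01, -1.07129987e-03],
       [ 1.03189434e-04, -1.21219143e-03, -9.99999260e-01]]), 'force': array([-0.28641568,  0.41510772, -0.21949734]), 'ft_torque': array([ 0.07971304, -0.02742932, -0.00585019]), 'gripper_force': 0.0, 'opening': 85.24466094965109}
side {'mtx': array([[363.36264106,   0.        , 256.32019831],
       [  0.        , 363.36264106, 191.25500874],
       [  0.        ,   0.        ,   1.        ]]), 'position': array([1357.99270299,   -4.64617482,  532.61024858]), 'attitude': array([[ 0.08314153,  0.46964083, -0.8789
[... 185 characters left out ...]
   , 371.89919718, 190.20734533],
       [  0.        ,   0.        ,   1.        ]]), 'position': array([ 456.0590239 ,   94.03855969, 1010.24916734]), 'attitude': array([[-0.01091828, -0.98838938,  0.15154939],
       [-0.99923713,  0.00510141, -0.0387186 ],
       [ 0.03749594, -0.15185652, -0.98769107]])}
wrist {'mtx': array([[312.93273629,   0.        , 257.53727297],
       [  0.        , 312.93273629, 189.55676246],
       [  0.        ,   0.        ,   1.        ]]), 'position': array([143.2562671 , 537.01362112, 373.04720255]), 'attitude': array([[ 0.39725831,  0.87086477,  0.28944844],
       [ 0.91770617, -0.37660146, -0.1264386 ],
       [-0.00110422,  0.3158574 , -0.94880603]])}
```

View pics/side0.png

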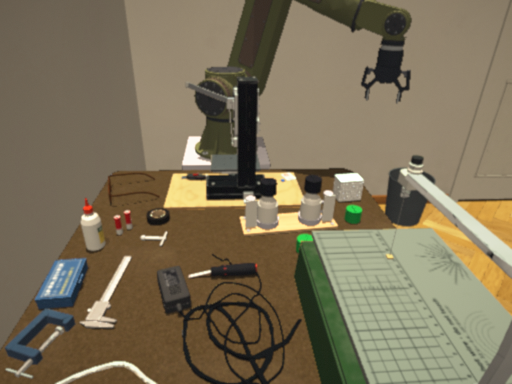

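View pics/top0.png

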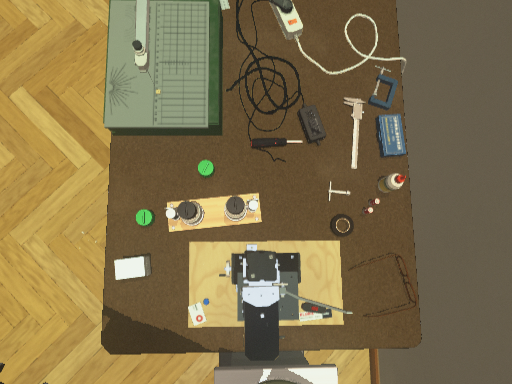

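The side view, taken from the far side, shows two black-capped bottles at about (267,188) and (313,186), with the white strips hiding the tubes. The top view shows caps at (190,209) and (236,206). Green look-alikes are at (205,168) and (144,217). A tall press stands between the robot and the rack.

```bash
cat > h.py <<'E'
from station import env
import numpy as np,cv2
def ray(n,px,z,c=None):
    c=c or env.get_calibration(n)
    d=c["attitude"]@np.linalg.solve(c["mtx"],[px[0],px[1],1.]);p=c["position"]
    return p+d*(z-p[2])/d[2]
def proj(n,P,c=None):
    c=c or env.get_calibration(n)
    v=c["mtx"]@(c["attitude"].T@(np.asarray(P,float)-c["position"]));return v[:2]/v[2]
def two(pa,pb,a="top",b="side"):
    A=[];r=[]
    for n,px in((a,pa),(b,pb)):
        c=env.get_calibration(n);d=c["attitude"]@np.linalg.solve(c["mtx"],[px[0],px[1],1.]);d/=np.linalg.norm(d)
        M=np.eye(3)-np.outer(d,d);A.append(M);r.append(M@c["position"])
    return np.linalg.lstsq(np.vstack(A),np.hstack(r),rcond=None)[0]
E
python3 - <<'E'
from h import *
np.set_printoptions(precision=1,suppress=True)
for k,px in dict(capL=(190,209),capR=(236,206)).items(): print(k,ray("top",px,134))
for px in((167,208),(259,194),(262,219),(169,231)): print("base",ray("top",px,10))
print("gaugetops",ray("top",(171,213),88),ray("top",(253,205),88))
for px in((190,241),(341,241),(343,325),(190,327)): print("press base",ray("top",px,10))
for z in(0,100,200,300,400): print(z,"column front/side edges",ray("top",(246,305),z),ray("top",(279,355),z),ray("top",(262,250),z))
# column top seen in side: at assumed x
print("coltop",two((262,310),(247,82)))
for z in (100,300): print(ray("top",(115,270),67))
P=ray("top",(190,209),134);print(proj("wrist",P))
t=cv2.imread("pics/top0.png");s=cv2.imread("pics/side0.png");w=cv2.imread("pics/wrist0.png")
a=cv2.resize(t[180:290,110:310],(800,440),interpolation=cv2.INTER_CUBIC)
cv2.imwrite("pics/a.png",a)
b=cv2.resize(np.hstack([s[60:230,180:360]]),None,fx=2.2,fy=2.2,interpolation=cv2.INTER_CUBIC)
b=np.hstack([b,cv2.resize(w,(400,374))])
cv2.imwrite("pics/b.png",b)
E
```

```text
capL [546.5 207.3 134. ]
capR [552.9  99.2 134. ]
base [562.5 284.7  10. ]
base [599.   37.3  10. ]
base [530.9  30.1  10. ]
base [501.1 278.   10. ]
gaugetops [541.7 259.7  88. ] [560.2  57.1  88. ]
press base [474.2 222.1  10. ]
press base [ 470.  -181.9   10. ]
press base [ 253.5 -176.9   10. ]
press base [255.8 219.   10. ]
0 column front/side edges [306.4  74.9  -0. ] [180.3  -9.3   0. ] [448.4  30.7   0. ]
100 column front/side edges [321.2  76.8 100. ] [207.6   1.  100. ] [449.2  37.  100. ]
200 column front/side edges [336.   78.7 200. ] [234.9  11.2 200. ] [449.9  43.3 200. ]
300 column front/side edges [350.9  80.6 300. ] [262.2  21.4 300. ] [450.7  49.5 300. ]
400 column front/side edges [365.7  82.5 400. ] [289.5  31.6 400. ] [451.4  55.8 400. ]
coltop [346.7  56.1 330.5]
[404.5 396.7  67. ]
[404.5 396.7  67. ]
[142.1 514.3]
```

View pics/a.png

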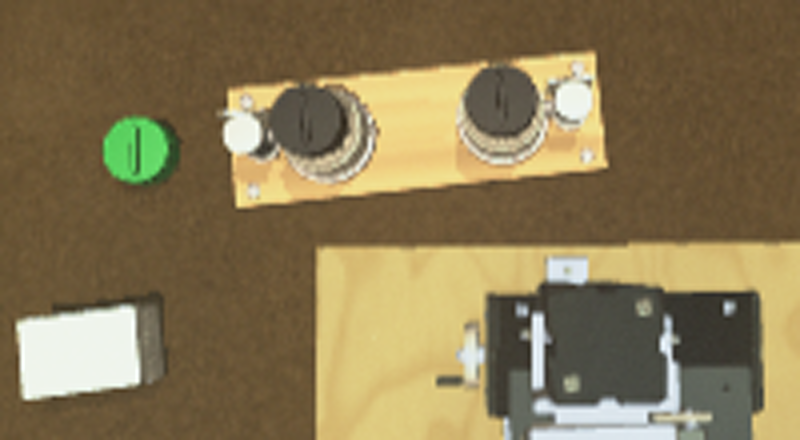

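View pics/b.png

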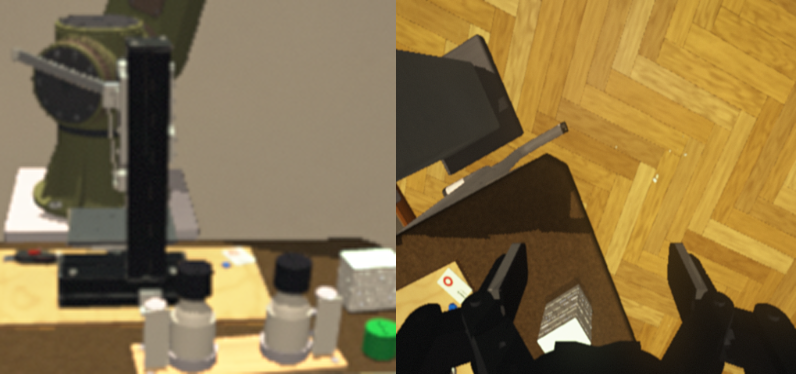

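The rack centre is near (548,157) with a yaw of about 8°. The black-capped bottles are at top (187,210) and (235,205), and the green ones are not meant. The wrist view currently shows only foam and floor, so I'll move to see the tubes from the robot side.

servo_tool(commands="0.02 -0.02 0.01 0.5 -1; 0.03 -0.03 0.01 0.5 -1; 0.03 -0.03 0.01 0.5 -1; 0.03 -0.035 0 0.5 -1; 0.03 -0.035 0 0.5 -1; 0.03 -0.035 0 0.5 -1; 0.02 -0.035 0 0 -1; 0.01 -0.035 0 0 -1; 0 -0.025 0 0 -1; 0 0 0 0 -1")

```text
clock: 1.4
tcp_pos: [418.7, 223.6, 251.2]
tool_rot: [[-1.0, -0.008, -0.0], [-0.008, 1.0, -0.0], [0.0, -0.0, -1.0]]
force: [0.1, -0.3, -0.5]
opening: 85.6
gripper_force: 0.0
```

Run:
```python
from h import *
np.set_printoptions(precision=1,suppress=True)
c=env.get_calibration("wrist");w=env.read_camera("wrist")
cv2.imwrite("pics/w1.png",w[:,:,::-1])
cv2.imwrite("pics/w1v.png",cv2.resize(w[:,:,::-1],(768,576)))
s=env.read_state();print(s["tcp_pos"],s["joint_positions"],c)
```

```text
[418.7 224.5 251.2] [ 23.8   6.2  96.3   0.   77.5 -66.7] {'mtx': array([[312.9,   0. , 257.5],
       [  0. , 312.9, 189.6],
       [  0. ,   0. ,   1. ]]), 'position': array([336.7, 223.1, 403.6]), 'attitude': array([[-0. ,  0.9,  0.3],
       [ 1. ,  0. ,  0. ],
       [-0. ,  0.3, -0.9]])}
```

View pics/w1v.png

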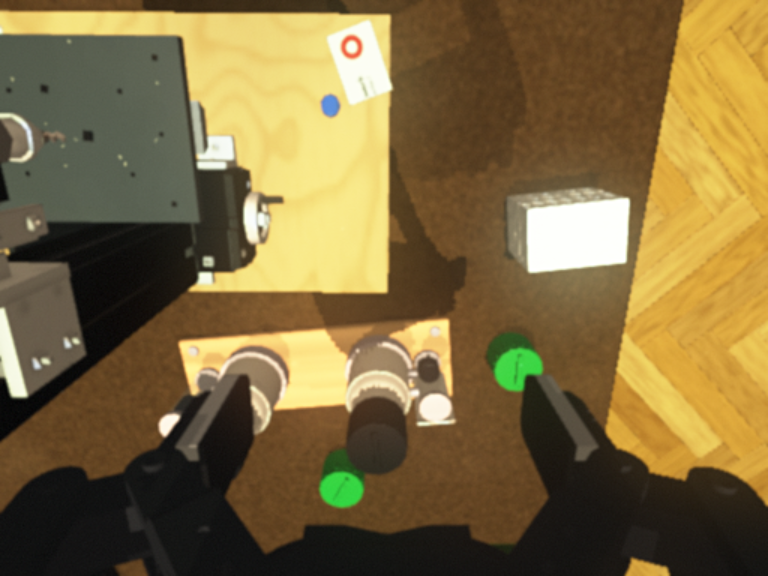

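Wrist view: the left bottle's cap is at (378,435). Its tube is at about (430,390), with the float low at (428,368). The right tube at (190,410) is behind a finger, so I'll shift forward to uncover it.

servo_tool(commands="0.03 -0.015 0.02 0 -1; 0.03 -0.02 0.02 0 -1; 0 0 0 0 -1; 0 0 0 0 -1")

```text
clock: 1.95
tcp_pos: [478.1, 190.5, 290.4]
tool_rot: [[-1.0, -0.011, -0.001], [-0.011, 1.0, -0.0], [0.001, -0.0, -1.0]]
force: [-0.8, 0.3, -0.2]
opening: 85.2
gripper_force: 0.0
```

Run:
```python
from h import *
np.set_printoptions(precision=1,suppress=True)
c=env.get_calibration("wrist");w=env.read_camera("wrist")[:,:,::-1]
cv2.imwrite("pics/w2.png",w)
cv2.imwrite("pics/w2v.png",cv2.resize(w[190:350,90:320],None,fx=3.4,fy=3.4,interpolation=cv2.INTER_CUBIC))
s=env.read_state();print(s["tcp_pos"],s["joint_positions"])
for yw in(8.4,):
  y=np.radians(yw);R=np.array([[np.cos(y),-np.sin(y)],[np.sin(y),np.cos(y)]]);C=np.array([548,157])
  for sy in(1,-1):
    for h in(18,34,68,84): print(sy,h,proj("wrist",np.append(C+R@[0,sy*103],h),c))
```

```text
[477.9 190.5 290.5] [ 17.6  10.   86.8   0.   83.3 -73. ]
1 18 [305.  187.3]
1 34 [306.7 190.9]
1 68 [310.7 199.4]
1 84 [312.8 203.8]
-1 18 [163.9 205.5]
-1 34 [160.6 209.6]
-1 68 [152.9 219.4]
-1 84 [148.9 224.6]
```

View pics/w2v.png

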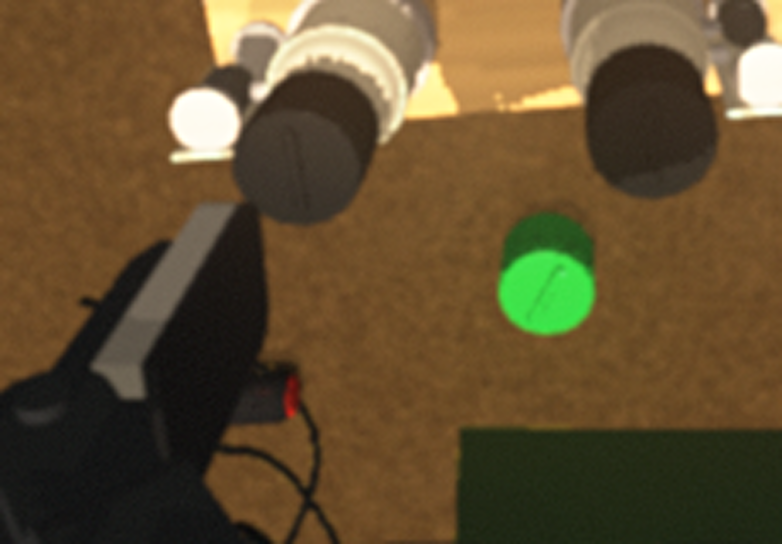

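In this view the right tube runs from its bottom metal end at (260,43) to its white top at (205,118). The float sits fairly high in it, at (235,80). The left tube needs a crop further up.

Run:
```python
from h import *
w=cv2.imread("pics/w2.png")
f=lambda a:cv2.resize(a,None,fx=6,fy=6,interpolation=cv2.INTER_CUBIC)
cv2.imwrite("pics/c.png",np.hstack([f(w[175:260,125:205]),f(w[175:260,275:330])])[:, :800])
t=cv2.imread("pics/top0.png");np.set_printoptions(precision=1,suppress=True)
g=cv2.cvtColor(t,cv2.COLOR_BGR2HSV);
m=cv2.inRange(t,(0,0,0),(75,75,75));m[:, :]=np.where((g[:,:,1]<90),m,0)
k=np.zeros_like(m);k[195:222,175:252]=m[195:222,175:252]
n,l,st,ce=cv2.connectedComponentsWithStats(cv2.morphologyEx(k,cv2.MORPH_OPEN,np.ones((3,3),np.uint8)))
for i in range(1,n):
    if st[i][4]>60: print(st[i],ce[i],ray("top",ce[i],131))
```

```text
(no output)
```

View pics/c.png

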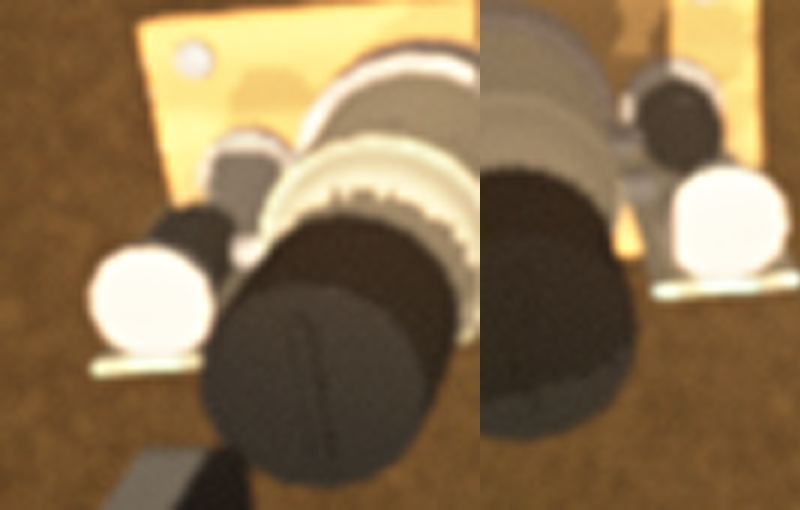

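The left tube's float sits on the bottom while the right one is high, so the left bottle is emptier. The target is the black cap_left at crop (555,330). Next I'll locate it from both views.

Run:
```python
from h import *
np.set_printoptions(precision=1,suppress=True)
t=cv2.imread("pics/top0.png");w=cv2.imread("pics/w2.png")
def blob(im,seed,thr,win):
    g=im.max(2).astype(np.uint8); m=(g<thr).astype(np.uint8)
    x,y=seed;k=np.zeros_like(m);k[y-win:y+win,x-win:x+win]=m[y-win:y+win,x-win:x+win]
    k=cv2.morphologyEx(k,cv2.MORPH_OPEN,np.ones((3,3),np.uint8));n,l,st,ce=cv2.connectedComponentsWithStats(k)
    c=(l==l[y,x]).astype(np.uint8);cn=max(cv2.findContours(c,0,1)[0],key=cv2.contourArea)
    return g[y,x],cv2.minEnclosingCircle(cn),st[l[y,x]]
for s in((187,211),(235,206)):
    b=blob(t,s,90,14);print(b,ray("top",b[1][0],131))
c=env.get_calibration("wrist")
for q in((281.8,230.),(178.,238.)): print("w",ray("wrist",q,133,c))
# silhouette edges of left cap, row profile
print(w[228,255:310].max(1)); print(w[200:256,282].max(1))
```

```text
(np.uint8(78), ((255.5, 191.5), 319.30010986328125), array([     0,      0,    512,    384, 196533], dtype=int32)) [587.8  52.5 131. ]
(np.uint8(92), ((255.5, 191.5), 319.30010986328125), array([     0,      0,    512,    384, 196608], dtype=int32)) [587.8  52.5 131. ]
w [545.  217.8 133. ]
w [556. 104. 133.]
[120 119 118 116 120 119 108  77  54  49  51  53  53  50  51  53  52  53
  52  53  52  54  50  53  52  53  51  49  52  52  55  52  51  55  52  52
  56  53  55  54  55  55  55  55  55  69  95 113 118 118 120 122 122 121
 120]
[160 154 129  81  55  53  54  56  54  54  55  52  53  53  55  59  59  56
  56  53  54  56  56  54  53  50  51  53  49  51  52  52  51  50  50  50
  51  50  48  45  52  57  60  61  60  60  61  63  84 104 111 112 115 116
 117 114]
```

servo_tool(commands="0.01 0.005 0 -1 -1; 0.01 0.005 0 -1 -1; 0.01 0.005 0 -1 -1; 0.01 0.005 0 -1 -1; 0.01 0.005 0 -1 -1; 0.01 0 0 -1 -1; 0.007 0 0 -1 -1; 0 0 -0.02 -1 -1; 0 0 -0.02 -1 -1; 0 0 -0.02 -1 -1; 0 0 -0.02 0 -1; 0 0 0 0 -1")

```text
clock: 3.5
tcp_pos: [544.4, 215.2, 209.6]
tool_rot: [[-0.185, 0.983, -0.003], [0.983, 0.185, -0.001], [-0.0, -0.003, -1.0]]
force: [-0.6, -0.4, -0.5]
opening: 85.5
gripper_force: 0.0
```

Run:
```python
from h import *
np.set_printoptions(precision=1,suppress=True)
s=env.read_state();c=env.get_calibration("wrist");w=env.read_camera("wrist")[:,:,::-1]
cv2.imwrite("pics/w3.png",w)
cv2.imwrite("pics/w3v.png",cv2.resize(w,(768,576)))
print(s["tcp_pos"],s["tool_rot"],s["joint_positions"])
for P in((545,216,133),(545,216,98),(556,104,133)):print(proj("wrist",P,c))
```

```text
[544.4 215.2 209.6] [[-0.2  1.  -0. ]
 [ 1.   0.2 -0. ]
 [-0.  -0.  -1. ]] [18.  22.3 81.8  0.  76.   7.3]
[259.8 195.1]
[259.6 181.9]
[248.4 314. ]
```

View pics/w3v.png

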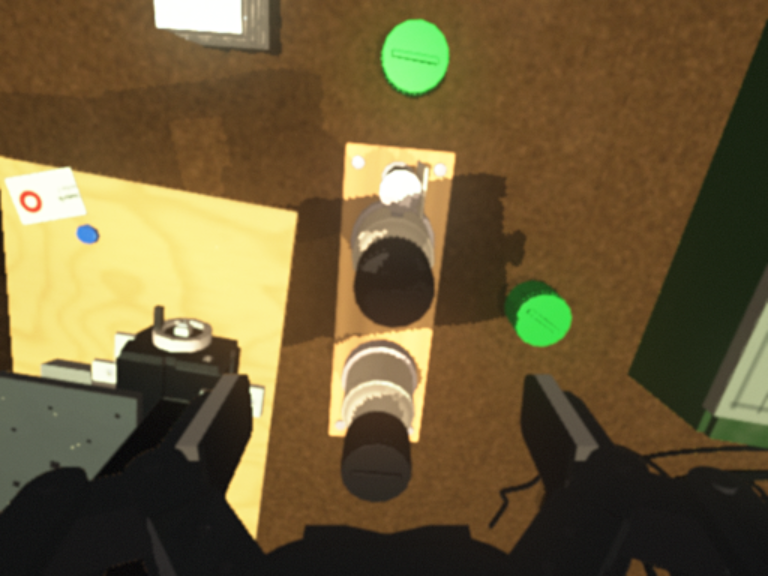

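The wrist view shows cap_left at (397,287) between the fingers, with its tube at (402,187) beyond it and cap_right at (377,465). I'll refine the cap centre from its edges.

Run:
```python
from h import *
np.set_printoptions(precision=1,suppress=True)
w=cv2.imread("pics/w3.png").max(2);c=env.get_calibration("wrist")
for r in (185,190,195,200): 
    a=np.where(w[r,225:305]<70)[0]+225;print(r,a.min(),a.max())
a=np.where(w[180:235,264]<70)[0]+180;print(a.max(),w[150:235,264][::2])
for x,y in((545,216),(548,216),(548,219),(550,218)):
    th=np.linspace(0,6.283,200);P=[proj("wrist",(x+21.5*np.cos(t),y+21.5*np.sin(t),133),c) for t in th];P=np.array(P)
    i=np.abs(P[:,1]-195)<3; print(x,y,P.min(0),P.max(0))
```

```text
185 237 304
190 237 304
195 237 304
200 238 303
216 [155 160 163 150  74  55  58  57  56  54  54  53  54  52  50  51  53  49
  50  49  48  51  58  57  59  61  61  62  59  63  64  65  66  67 150 204
 255 255 255 251 125 123 246]
545 216 [231.3 167.7] [286.4 219.8]
548 216 [235.1 168.4] [290.2 220.4]
548 219 [235.7 164.6] [291. 217.]
550 218 [238.  166.4] [293.2 218.6]
```

servo_tool(commands="0.003 0.003 -0.01 0 -1; 0 0 -0.02 0 -1; 0 0 -0.02 0 -1; 0 0 -0.02 0 -1; 0 0 -0.01 0 -1; 0 0 -0.008 0 -1; 0 0 0 0 -1; 0 0 0 0 -1")

```text
clock: 4.55
tcp_pos: [548.9, 217.8, 123.8]
tool_rot: [[-0.184, 0.983, 0.001], [0.983, 0.184, 0.0], [0.0, 0.001, -1.0]]
force: [-0.4, -0.0, -0.3]
opening: 85.3
gripper_force: 0.0
```

Run:
```python
from h import *
s=env.read_state();w=env.read_camera("wrist")[:,:,::-1]
cv2.imwrite("pics/w4.png",cv2.resize(w,(768,576)));print(s["tcp_pos"],s["force"])
```

```text
[548.91290927 217.76543003 123.83969308] [-0.36407365 -0.04891603 -0.30657939]
```

View pics/w4.png

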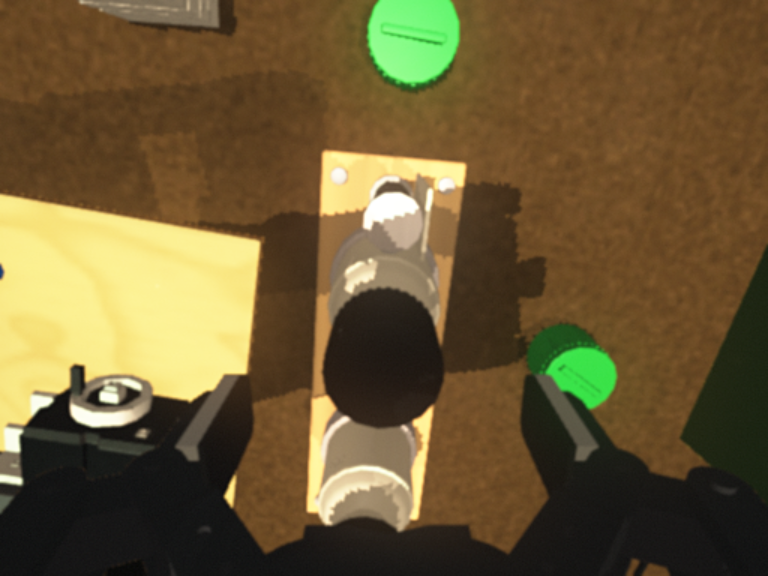

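Cap_left spans columns 323–443 between the fingers (mean 387), so the cap is about 1.5 mm off in x. I'll close with a small correction.

Run:
```python
from h import *
np.set_printoptions(precision=1,suppress=True)
s=env.read_state();p=s["tcp_pos"]
for dy in(-4,0,4):
  th=np.linspace(0,6.283,200);P=np.array([proj("wrist",(p[0]+21.5*np.cos(t),p[1]+dy+21.5*np.sin(t),133)) for t in th])*1.5
  print(dy,P.min(0),P.max(0))
```

```text
-4 [324.5 330.5] [448.5 439.7]
0 [326.1 319.6] [451.1 430.5]
4 [327.8 308.5] [453.8 421.1]
```

servo_tool(commands="-0.0015 0.002 -0.003 0 -1; 0 0 0 0 -0.3; 0 0 0 0 0; 0 0 0 0 0.3; 0 0 0 0 1; 0 0 0 0 1; 0 0 0 0 1; 0 0 0 0 1", squeeze=60)

```text
clock: 5.6
tcp_pos: [547.4, 219.7, 120.8]
tool_rot: [[-0.184, 0.983, 0.001], [0.983, 0.184, 0.0], [0.0, 0.001, -1.0]]
force: [-0.0, -0.5, 5.6]
opening: -0.1
gripper_force: 2.6
```

Run:
```python
from h import *
s=env.read_state();print(s["opening"],s["gripper_force"],s["force"],s["tcp_pos"])
w=env.read_camera("wrist")[:,:,::-1];d=env.read_camera("side")[:,:,::-1];print(proj("side",s["tcp_pos"]),proj("side",s["tcp_pos"]-[0,0,19]))
a=cv2.resize(w,(400,300));b=cv2.resize(d[120:240,230:390],(400,300),interpolation=cv2.INTER_CUBIC)
cv2.imwrite("pics/w5.png",np.hstack([a,b]))
```

```text
-0.14730032678128682 2.5855492427945137 [-0.03666497 -0.54343387  5.64356675] [547.38420729 219.73813273 120.78385425]
[313.67664511 182.97676442] [312.94644509 189.58230061]
```

View pics/w5.png

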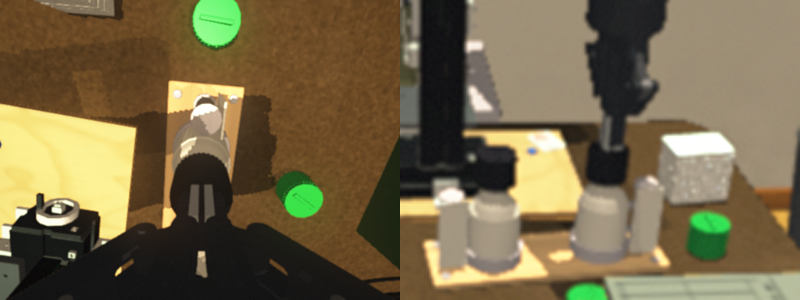

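The fingers shut on top of the cap instead of around it, so the tips are higher than I took them to be. I'll check that numerically.

Run:
```python
from h import *
np.set_printoptions(precision=1,suppress=True)
s=env.read_state();p=s["tcp_pos"];w=env.read_camera("wrist");c=env.get_calibration("wrist")
for d in(-20,-10,0,10,20,30): print(d,proj("wrist",p+[0,0,d],c))
print(s["tcp_pos"],s["force"])
g=w.max(2)
for r in range(216,284,4): print(r,g[r,236:280:2])
```

```text
-20 [258.9 227.3]
-10 [258.9 234.8]
0 [259.1 243.2]
10 [259.2 252.5]
20 [259.3 262.9]
30 [259.4 274.8]
[547.4 219.7 120.8] [-0.5 -0.4  3.9]
216 [41 41 43 38 42 41 40 40 39 39 40 39 40 37 37 37 37 36 37 37 35 38]
220 [38 37 39 40 43 38 41 40 39 37 39 39 40 35 35 37 35 35 36 35 33 33]
224 [39 41 38 39 37 36 38 38 36 35 35 37 36 34 35 35 35 34 34 38 34 35]
228 [41 36 35 37 37 36 38 34 35 35 34 35 33 33 31 34 34 34 33 33 32 31]
232 [36 36 36 37 36 34 33 35 33 33 33 32 31 33 35 31 31 31 29 32 32 31]
236 [38 35 36 34 51 73 70 71 73 55 33 35 39 67 71 71 68 69 35 30 30 31]
240 [35 34 36 33 79 97 96 97 95 74 33 32 42 88 98 96 97 91 47 27 28 29]
244 [34 35 34 35 83 97 95 96 95 67 32 33 40 88 96 95 94 95 56 26 28 31]
248 [41 37 36 46 88 96 96 97 96 66 32 28 39 87 93 93 94 94 65 31 30 31]
252 [37 38 36 55 95 96 96 94 95 60 31 30 36 87 95 94 95 95 82 30 31 30]
256 [39 38 38 61 97 97 96 94 96 58 31 30 32 84 94 93 92 93 87 35 27 28]
260 [36 36 36 74 96 97 96 96 97 60 28 31 34 86 96 94 94 95 88 42 30 27]
264 [38 35 38 86 98 95 97 94 95 54 30 28 32 83 91 94 95 95 95 54 28 28]
268 [33 36 39 88 97 93 94 97 97 54 29 27 31 82 96 92 95 94 91 64 28 30]
272 [38 36 50 91 94 96 96 95 96 55 30 30 30 83 93 94 92 93 95 72 27 28]
276 [ 34  37  40  58  69  95 106 109 107  51  34  31  33  81 107 108 101  85
  62  44  27  27]
280 [ 37  35  34  33  32  32  32  65 107  59  33  33  34  87  86  38  28  30
  28  27  28  30]
```

Run:
```python
from h import *
np.set_printoptions(precision=1,suppress=True)
s=env.read_state();p=s["tcp_pos"];c=env.get_calibration("wrist");R=s["tool_rot"]
print("open tip seen at ~(165,250) and (350,250)")
for d in(-15,-6,0,10,20,30,40): print(d,[proj("wrist",p+R@[a,l,-d],c) for l in(42,-42) for a in (11,-11)], "mid",proj("wrist",p+R@[11,5,-d],c))
for n in("top","side"): cv2.imwrite(f"pics/{n}5.png",env.read_camera(n)[:,:,::-1])
```

```text
open tip seen at ~(165,250) and (350,250)
-15 [array([331.6, 213.7]), array([328.8, 247.6]), array([186.4, 213.7]), array([189. , 247.6])] mid [267.6 213.7]
-6 [array([335.3, 220.1]), array([332.2, 255.3]), array([182.9, 220.1]), array([185.7, 255.3])] mid [268.1 220.1]
0 [array([337.9, 224.7]), array([334.7, 260.9]), array([180.3, 224.7]), array([183.4, 260.8])] mid [268.5 224.7]
10 [array([342.8, 233.1]), array([339.1, 271. ]), array([175.7, 233.1]), array([179.1, 271. ])] mid [269.2 233.1]
20 [array([348.2, 242.6]), array([344.2, 282.4]), array([170.4, 242.5]), array([174.3, 282.4])] mid [269.9 242.5]
30 [array([354.5, 253.3]), array([349.8, 295.2]), array([164.4, 253.3]), array([168.9, 295.2])] mid [270.8 253.3]
40 [array([361.6, 265.7]), array([356.3, 309.9]), array([157.6, 265.7]), array([162.7, 309.9])] mid [271.7 265.7]
```

The pictures agree: open, the tips stand about 25 mm behind the reported TCP, and shut about 12 mm behind. So I have to go about 35 mm lower. I'll lift, open and descend.

servo_tool(commands="0 0 0.02 0 1; 0 0 0.02 0 1; 0 0 0 0 -1; 0 0 0 0 -1; 0 0 0 0 -1; 0 0 0 0 -1; 0 0 0 0 -1; 0 0 0 0 -1; 0 0 -0.01 0 -1; 0 0 -0.01 0 -1; 0 0 -0.01 0 -1; 0 0 -0.01 0 -1")

```text
clock: 7.35
tcp_pos: [547.0, 219.6, 119.2]
tool_rot: [[-0.184, 0.983, -0.0], [0.983, 0.184, -0.0], [-0.0, -0.0, -1.0]]
force: [-0.5, -1.0, -0.6]
opening: 85.2
gripper_force: 0.0
```

servo_tool(commands="0 0 -0.01 0 -1; 0 0 -0.01 0 -1; 0 0 -0.01 0 -1; 0 0 -0.005 0 -1; 0 0 0 0 -1; 0 0 0 0 -1")

```text
clock: 8.1
tcp_pos: [547.3, 219.7, 85.5]
tool_rot: [[-0.184, 0.983, 0.001], [0.983, 0.184, 0.0], [0.0, 0.001, -1.0]]
force: [-0.7, 0.4, 0.4]
opening: 85.0
gripper_force: 0.0
```

Run:
```python
from h import *
np.set_printoptions(precision=1,suppress=True)
s=env.read_state();p=s["tcp_pos"];c=env.get_calibration("wrist");w=env.read_camera("wrist");g=w.max(2)
cv2.imwrite("pics/w6.png",w[:,:,::-1]);print(p,s["force"],s["opening"])
for r in (235,245,255,265): print(r,"".join("#" if v<60 else "." for v in g[r,150:370]))
print("col",g[200:330:3,258])
for dx in(-2,0,2):
  th=np.linspace(0,6.283,200);P=np.array([proj("wrist",(p[0]+dx+21.5*np.cos(t),p[1]+21.5*np.sin(t),133),c) for t in th]);print(dx,P.min(0),P.max(0))
```

```text
[547.3 219.7  85.5] [-0.7  0.4  0.4] 85.03720791073668
235 ...........................................................................################################################################................###..#....###.#..#.....#.....###################.................
245 ....................................................................##############################################################################........#.#............#...####..################.###########.............
255 ........########.................................................####################################################################################.....###.###....##.##.#..#######.......##.##################...........
265 .#################...............................###..........###########################################################################################......#.###..#.##.####........................################.....
col [148 151 156 157 156 156 158 102  34  38  35  34  34  33  31  31  28  26
  26  25  25  24  27  24  24  22  19  21  19  20  21  21  22  20  22  25
  23  23  25  26  28  24  27  27]
-2 [200.9 251.4] [308.6 341.8]
0 [205.9 252.2] [313.5 342.5]
2 [210.8 253.1] [318.3 343.2]
```

servo_tool(commands="0 0 0 0 -0.3; 0 0 0 0 0; 0 0 0 0 0.2; 0 0 0 0 1; 0 0 0 0 1; 0 0 0 0 1; 0 0 0 0 1", squeeze=60)

```text
clock: 9.02
tcp_pos: [547.2, 219.7, 85.2]
tool_rot: [[-0.184, 0.983, 0.0], [0.983, 0.184, 0.0], [0.0, 0.0, -1.0]]
force: [-0.8, -1.0, 4.1]
opening: 41.8
gripper_force: 60.0
```

servo_tool(commands="0 0 -0.003 0 1; 0 0 -0.003 0 1; 0 0 -0.0015 0 1; 0 0 0 0 1; 0 0 0 0 1")

```text
clock: 9.65
tcp_pos: [547.3, 219.7, 78.0]
tool_rot: [[-0.184, 0.983, 0.001], [0.983, 0.184, 0.0], [0.0, 0.001, -1.0]]
force: [-3.0, -1.3, 8.2]
opening: 41.7
gripper_force: 60.4
```

servo_tool(commands="0 0 -0.0007 0 1; 0 0 0 0 1; 0 0 0 0.5 1; 0 0 0 0.8 1; 0 0 0 0.8 1")

```text
clock: 10.28
tcp_pos: [547.4, 219.9, 77.6]
tool_rot: [[-0.463, 0.886, 0.001], [0.886, 0.463, 0.001], [0.0, 0.001, -1.0]]
force: [-4.0, 0.2, 11.4]
opening: 41.6
gripper_force: 60.8
```

servo_tool(commands="0 0 0 0.8 1; 0 0 0 0.8 1; 0 0 0 0.8 1; 0 0 0 0.8 1; 0 0 0 0.8 1; 0 0 0 0.8 1; 0 0 0 0.8 1; 0 0 0 0.8 1; 0 0 0 0 1; 0 0 0 0 1")

```text
clock: 11.52
tcp_pos: [546.6, 218.8, 77.5]
tool_rot: [[-0.98, 0.198, -0.002], [0.198, 0.98, -0.002], [0.001, -0.002, -1.0]]
force: [-11.6, -9.9, 16.1]
opening: 42.1
gripper_force: 61.3
```

Run:
```python
from h import *
s=env.read_state();print({k:np.round(v,2) for k,v in s.items()});R=s["tool_rot"];print(np.degrees(np.arctan2(R[1,0],R[0,0])))
```

```text
{'clock': np.float64(11.52), 'joint_positions': array([ 1.828e+01,  3.076e+01,  8.833e+01, -7.000e-02,  6.102e+01,
       -6.027e+01]), 'dq': array([-0.01,  0.03,  0.03, -0.05,  0.02,  0.13]), 'joint_efforts': array([ 2.470e+00, -5.493e+01, -3.201e+01,  1.190e+00, -3.040e+00,
        1.000e-02]), 'tcp_pos': array([546.58, 218.81,  77.51]), 'tool_rot': array([[-0.98,  0.2 , -0.  ],
       [ 0.2 ,  0.98, -0.  ],
       [ 0.  , -0.  , -1.  ]]), 'force': array([-11.58,  -9.85,  16.08]), 'ft_torque': array([-1.59,  1.69,  0.07]), 'gripper_force': np.float64(61.28), 'opening': np.float64(42.06)}
168.57970648708135
```

servo_tool(commands="0 0 0.004 0 1; 0 0 0.004 0 1; 0 0 0.004 0 1; 0 0 0.004 0 1; 0 0 0 0 1")

```text
clock: 12.15
tcp_pos: [546.5, 218.8, 92.2]
tool_rot: [[-0.98, 0.198, -0.002], [0.198, 0.98, -0.002], [0.002, -0.002, -1.0]]
force: [-4.8, -5.8, 3.2]
opening: 41.6
gripper_force: 61.6
```

servo_tool(commands="0 0 0.006 0 1; 0 0 0.008 0 1; 0 0 0.01 0 1; 0 0 0.015 0 1; 0 0 0.015 0 1; 0 0 0.015 0 1; 0 0 0.015 0 1; 0 0 0.012 0 1; 0 0 0.006 0 1; 0 0 0 0 1; 0 0 0 0 1; 0 0 0 0 1")

```text
clock: 13.65
tcp_pos: [547.0, 219.6, 194.5]
tool_rot: [[-0.98, 0.198, -0.001], [0.198, 0.98, -0.0], [0.001, -0.0, -1.0]]
force: [1.0, -0.3, -0.3]
opening: 42.0
gripper_force: 61.3
```

Run:
```python
from h import *
np.set_printoptions(precision=1,suppress=True)
s=env.read_state();print({k:np.round(v,2) for k,v in s.items() if k in("tcp_pos","force","opening","gripper_force","dq")})
d=env.read_camera("side");a=cv2.imread("pics/side0.png")[:,:,::-1]
g=d.max(2);g0=a.max(2)
for z in(133,121,98,245,210): print(z,proj("side",(547,219,z)))
c=int(proj("side",(547,219,121))[0])
print("now",g[130:215:2,c]);print("was",g0[130:215:2,c])
for r in range(136,206,3): print(r,"".join("#" if v<55 else "+" if v<100 else "." for v in g[r,285:345]))
m=(np.abs(d[150:240,240:292].astype(int)-a[150:240,240:292]).max(2)>40).sum();print("right bottle diff px",m)
```

```text
{'dq': array([ 0.1, -0.1, -0.1, -0. ,  0. ,  0. ]), 'tcp_pos': array([547. , 219.6, 194.5]), 'force': array([ 1. , -0.3, -0.3]), 'gripper_force': np.float64(61.25), 'opening': np.float64(42.03)}
133 [313.8 178.6]
121 [313.4 182.8]
98 [312.5 190.8]
245 [318.5 136.4]
210 [317.  150.1]
now [159 159 138  33  24  22  23  23  23  23  24  41 148 156 155 156 155 156
 156 144 110 112 110 107  71  80  77 124 164 172 165 153 151 154 206 209
 196 192 168 165 165 164 163]
was [152 152 152 152 152 152 153 152 151 151 151 150 149 151 149 150 151 151
 151 130  55  57  55  43  41  41  36  22  22  23  23  28 108 144 148 195
 190 183 162 157 158 157 157]
136 ...................+###+++++##########+++..+#####++.........
139 ...................+##+.+##################+.++#+...........
142 ...................+#+..+##################+.+#+............
145 ...................+#+..+#################+..+#+............
148 ....................++.+##################+..++.............
151 ........................++###############++.................
154 ................................+++.........................
1
[... 428 characters left out ...]
.........................
178 ............+++++++++++..+++++++............................
181 ..............++++++++...+++++++............................
184 ...............++++++.......................................
187 ................+++++.......................................
190 .................+++...............+........................
193 ..................+..............+++++......................
196 ....................................+++.....................
199 ............................................................
202 .....................................................+++++++
205 ...................................................++.......
right bottle diff px 362
```

The side view shows the cap at rows 136–153 in the gripper, with its underside about 86 mm above the mouth, and the left neck bare below it. I'll hand it in.

```bash
python3 -c "
from station import env
print(env.close_job())"
```

```text
the job is handed in; nothing more can be done
None
```

The left bottle was the emptier one. I pressed its cap, turned it free and lifted it off, and the job is handed in with the cap held about 86 mm above the mouth; the hand-in call returned no verdict. On a first grasp set too high, the shut fingertips touched the top of that same cap with about 6 N before I re-gripped lower. I never went near the right cap, but I didn't check its position at the end.

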